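# Swing the fume hood aside, square the bracket in the weld fixture, bring the hood back

### The job

Swing the fume hood sideways by its arm until the whole hood is past the edge of the fixture's base plate, to the side where the spray bottle is not in its way. With the hood out of the way, slide the T bracket fully home, flat on the plate and flush against both stops of the fixture, then swing the hood back so that it is centred over the bracket. Leave everything else on the bench where it is and do not shift the bracket again.

Things in the scene. Friction and masses are not known exactly. Their poses are not given: they have to be found in the camera images.
- fixture: Weld fixture fixed to the bench: bright steel base plate, x -130..120 mm, y -90..90 mm in its frame, 10 mm thick; a 90 mm wide tail runs to x = 287 and carries the hood's post at x = 250, y = 0. Origin at bench height under the bracket's proper place; x points to the post (away from the robot, within 0.25 rad), y left, z up
- far_stop (a point): Middle of the near face of the far stop, at its top edge (30 mm above the bench): a dark steel bar on the plate, 20 x 110 x 20 mm high, lying across the fixture's x; its face is at fixture x = 40 mm
- left_stop (a point): Middle of the right face of the left stop, at its top edge (30 mm above the bench): a dark steel bar on the plate, 90 x 20 x 20 mm high, lying along the fixture's x; its face is at fixture y = 35 mm
- home (a point): On the upper face of the base plate (10 mm above the bench), where the centre of the bracket's underside is when it is flush against both stops; axes as the fixture's
- bracket: Loose steel T bracket, 0.3 to 0.5 kg: foot 80 (x) x 70 (y) x 6 mm, in its middle a web 60 mm long (x), 8 mm thick (y), top 48 mm above the underside. Origin: centre of the underside. Starts flat on the plate, near right of its place, up to 0.45 rad askew. Belongs with web along the fixture's x, either way round, foot touching both stops; it takes up to 7 N to slide
- hood_arm: The hood with its swinging arm. Origin at bench height under the hood's centre; its x points along the arm to the post's hinge axis, 250 mm away; z up. Swings level, up to 1.0 rad either way from its place over the bracket's home, where its axes match the fixture's. Friction hinge: stays where left; 2 to 3 N at the handle moves it. Beyond 0.65 rad the hood is off the base plate
- hood_mouth (a point): Centre of the hood's mouth, 105 mm above the bench. The hood is a black cone, 120 mm across at its lower rim (105 to 118 mm high), narrowing to 48 mm at 175 mm high, top at 224 mm; a 34 mm tube at 205 mm height joins it to the post. The post and hinge are 52 mm across, to 235 mm height; from the hinge axis the hood's centre is 250 mm out. It swings level
- handle (a point): Point on the hood's handle, a level round steel bar 16 mm thick that sticks out of the hood away from the post, axis 130 mm above the bench; the bar runs from the hood's wall to 38 mm beyond this point, which lies 105 mm from the hood's centre and 355 mm from the hinge axis. The bar can be pushed from either side, straddled or gripped from above
- bottle: White plastic spray bottle, 72 mm across, 219 mm tall, standing to the left or right of the fixture, in the way of the hood on that side. Origin: centre of its underside
- stack: Stack of steel plates, about 95 x 80 mm, 32 mm high, on the other side of the fixture, low enough for the hood to pass over. Origin: centre of its underside
- angle: Small dark steel angle piece, 70 x 50 mm, 56 mm high, on the bench to the near right of the fixture. Origin: centre of its underside; bystander
- clamp: C-clamp lying on the bench to the left, about 130 x 150 mm, 16 mm high. Origin on the bench at the middle of one limb; bystander
- hammer: Hammer lying on the bench to the right, head to the far side, 0.3 m long. Bystander
Mind the look-alikes: they are no part of the job. What is shaped like the bracket but pink or yellow is not meant.

How it is judged:
On the way, in this order (a step that is already met when the one before it is completed fails the run):
1. the whole hood is beyond the left or right edge of the base plate ((y of hood_mouth in the frame of fixture above 0.15 m or y of hood_mouth in the frame of fixture below -0.15 m)), for 0.2 s.
2. with the hood still beyond the edge, the bracket is flush against both stops ((y of hood_mouth in the frame of fixture above 0.15 m or y of hood_mouth in the frame of fixture below -0.15 m) and x of bracket in the frame of home between -0.003 and 0.003 m and y of bracket in the frame of home between -0.003 and 0.003 m and z of bracket in the frame of home below 0.004 m and angle between the x axis of bracket and the x axis of fixture, either way round below 0.04 rad and angle between bracket's own z axis and vertical below 0.05 rad), for 0.3 s.
At the end, for the whole second after the job is handed in: The bracket lies flat on the base plate within 3 mm of flush against both stops and within 0.04 rad of square, and the hood's centre is within 25 mm of straight above the bracket's centre; both at rest (x of bracket in the frame of home between -0.003 and 0.003 m and y of bracket in the frame of home between -0.003 and 0.003 m and z of bracket in the frame of home below 0.004 m and angle between the x axis of bracket and the x axis of fixture, either way round below 0.04 rad and angle between bracket's own z axis and vertical below 0.05 rad and horizontal distance between hood_mouth and bracket below 0.025 m and linear speed of bracket below 0.01 m/s and angular speed of hood_arm below 0.03 rad/s); the robot touches nothing.
It fails at once if the spray bottle is moved by more than 20 mm or tipped by more than 0.3 rad (distance of bottle from where it was at the start of the episode above 0.02 m or angle between bottle's own z axis and vertical above 0.3 rad).
It fails at once if the plate stack, angle piece, clamp or hammer is moved by more than 20 mm (distance of any of stack, angle, clamp, hammer from where it was at the start of the episode above 0.02 m).
It also fails if it takes over 72 s, if anything falls off the work surface, if the arm or the gripper's body presses on something with over 40 N, if the wrist force passes 120 N, or if a joint passes its speed limit or range.

### The arm

A 6-joint arm with a two-finger parallel gripper is mounted at the origin on the work surface. World frame = base frame: x ahead of the robot, y to its left, z up, the work surface at z = 0. Lengths are in m, angles in rad, forces in N, time in s.
With the tool pointing down it reaches from about 0.25 to 0.775 m from the base axis. Payload 4 kg.
Tool frame: the origin (TCP) lies midway between the tips of the shut fingers; the grasp point (between the pads) lies 19 mm behind it; z points along the fingers, y is the line along which they close (so a half turn about z gives the same grasp; the last joint's range is limited). The gripper opens to 94 mm and grips with 3 to 60 N. Pads are 16 mm wide; open, the fingers measure 119 mm over their backs; the gripper's body (75 mm by 177 mm) begins 78 mm behind the grasp point.
Start: joints at [1.061, 0.087, 1.371, -0, 1.684, -0.103], TCP at [0.218, 0.505, 0.206] pointing down, gripper open.
Joint ranges: [-3.1, 3.1], [-0.76, 2.03], [0.27, 2.55], [-1.08, 4.22], [0.17, 2.65], [-2.57, 2.57]. Speed limits (rad/s): [2.79, 2.79, 3.14, 3.14, 3.14, 3.14].

### API

Orientations are given as [roll, pitch, yaw] about the fixed x, y, z axes, in that order (R = Rz(yaw) Ry(pitch) Rx(roll)).
In Python, from bench import robot gives the robot as it stands. The module is installed in compiled form; this text tells all that it offers.
- The arm moves only by the tool arm_command, never from a script. Its argument "targets" is a list of rows, each a list of 4 numbers: the shift along the world's x, y, z as a fraction of full scale, then the turn about the world's z as a fraction of full scale. A call has 1 to 8 rows; each row is the pose to reach, as a shift and turn from the pose commanded when the call began; what a row does not reach only later rows make up. Full scale, the value 1, is 0.5 m for a shift and 120 degrees for a turn. A row lasts 1/12 s, in which the tool goes at most 41.7 mm and 7.16 degrees, less where a joint would pass 70% of its speed; a pose out of reach is approached as far as the arm can. A call with a number of a shift or a turn outside -1 to 1 is refused whole. A call with a gripper value outside its range is refused whole. "claw" is the closure, from 0 (fully open) to 1 (shut), set as the call begins (left out, the last holds). The fingers move at their own pace and stop on an object; the grip force is fixed at half the most. Time passes only in rows, so rows that repeat a pose let the fingers close. It gives the time, the measured TCP pose, the force, the opening and the grip force at its end, in the units of the state.
- robot.get_obs(): the state, without advancing time (a new reading comes with each control period).
- robot.snapshot(name): name is "side" or "top"; returns the picture (480x640x3 uint8, red, green, blue); there is no depth.
- robot.camera_info(name): a dict with "vfov" (degrees; the focal length in pixels is half the picture's height over the tangent of half this angle, whatever the lens; pixels are square), "cx", "cy" (the principal point, pixels), "extrinsics" (4x4, takes a point from camera to world coordinates). Camera axes: x right, y up, looking along -z (the intrinsics and any distortion apply to the point x, -y, -z); pixel columns grow to the right and rows downward; lengths in m; the calibration is good to about 2 mm. A picture is of the moment at which its call begins. camera_info takes no time and is no camera call.
- robot.close_job(): hands the job in; it is judged then, once.
The state is a dict: "time": time; "joint_positions": joint angles; "qvel": joint speeds; "joint_torque": joint torques, N m; "tool_pos": TCP position; "ee_rot": TCP orientation; "wrist_force": force on the tool from outside, world axes, zero at the start; "wrist_torque": the same for the moment, N m; "width": finger opening in m; "finger_force": force on a finger pad.
Only numpy, scipy, OpenCV 4.12 (cv2) and the standard library are available. Lean on these libraries where they do the work, as an engineer would, in place of code of your own. Each camera call takes 0.05 s, during which the arm holds its last target. There are 200 camera calls.

## Working session

There is one attempt and no reset: what is moved stays moved. The work goes in short steps, Python scripts to look and compute and a tool call to move; the robot and the scene stay as the last step left them, time stands still between calls to the robot, and variables do not carry over. Pictures are saved under pics/ and viewed, at most 10 in all, crops included, and the job is handed in when it is done.

Besides the shell and the picture viewer there is one more tool, called after "Call:" by a JSON object that holds its "fn" and its "kwargs". arm_command: Moves the arm, as the interface text tells. Shift numbers are shares of 0.5 m and turn numbers shares of 120 degrees, none past 1 either way. Its arguments: {"type":"object","properties":{"targets":{"type":"array"},"claw":{"type":"number"}},"required":["targets"]}

```bash
mkdir -p pics; cat > h.py <<'E'
import numpy as np,cv2
from bench import robot
def snap(n,f):
    im=robot.snapshot(n); cv2.imwrite('pics/'+f,im[:,:,::-1]); return im
def cam(n):
    c=robot.camera_info(n); return c, 240/np.tan(np.radians(c['vfov'])/2), np.array(c['extrinsics'])
def ray(n,u,v):
    c,f,E=cam(n); d=E[:3,:3]@np.array([(u-c['cx'])/f,-(v-c['cy'])/f,-1]); return E[:3,3],d
def plane(n,u,v,z):
    o,d=ray(n,u,v); return o+d*(z-o[2])/d[2]
def proj(n,p):
    c,f,E=cam(n); q=E[:3,:3].T@(np.array(p)-E[:3,3]); return c['cx']-f*q[0]/q[2], c['cy']+f*q[1]/q[2]
E
python3 - <<'E'
from h import *
for n in('side','top'): snap(n,n+'0.png'); print(robot.camera_info(n))
print(robot.get_obs())
E
```

```text
{'vfov': 44.70899737289466, 'cx': 309.8343261514668, 'cy': 237.1449527192452, 'extrinsics': array([[-0.57787199, -0.77065095,  0.26862814,  0.89305477],
       [ 0.81608276, -0.54908522,  0.18031737,  0.25043949],
       [ 0.00853799,  0.32342315,  0.94621592,  1.47334236],
       [ 0.        ,  0.        ,  0.        ,  1.        ]])}
{'vfov': 48.78679191237861, 'cx': 323.8852092529985, 'cy': 246.05769250530798, 'extrinsics': array([[-0.00685786,  0.99460175, -0.10353906,  0.37021916],
       [-0.99991976, -0.00571773,  0.01130437, -0.00974791],
       [ 0.01065134,  0.10360827,  0.99456115,  1.57694637],
       [ 0.        ,  0.        ,  0.        ,  1.        ]])}
{'time': 0.1, 'joint_positions': array([ 1.06090192e+00,  8.78731278e-02,  1.37207989e+00, -2.66429851e-05,
        1.68359420e+00, -1.03114864e-01]), 'qvel': array([ 0.0002462 , -0.00094731, -0.00632744, -0.00137177,  0.00146152,
       -0.00121988]), 'joint_torque': array([ 2.68090414e-03, -3.41252697e+01, -3.03302014e+01,  7.20025320e-02,
        3.04343447e-02, -9.84535154e-05]), 'tool_pos': array([0.21739068, 0.5046834 , 0.20443736]), 'ee_rot': array([-3.13964575e+00, -1.74848421e-04,  2.73480997e+00]), 'wrist_force': array([ 0.34953661,  0.48896175, -0.13642859]), 'wrist_torque': array([0.0111695, 0.0329435, 0.0132669]), 'finger_force': 0.0, 'width': 0.09402065256364167}
```

View pics/top0.png

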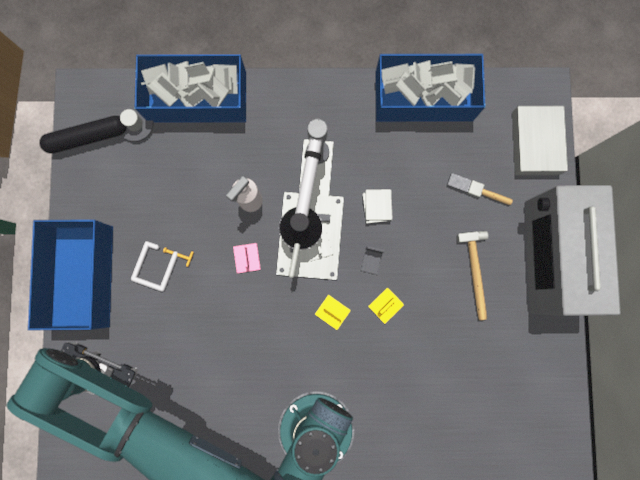

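View pics/side0.png

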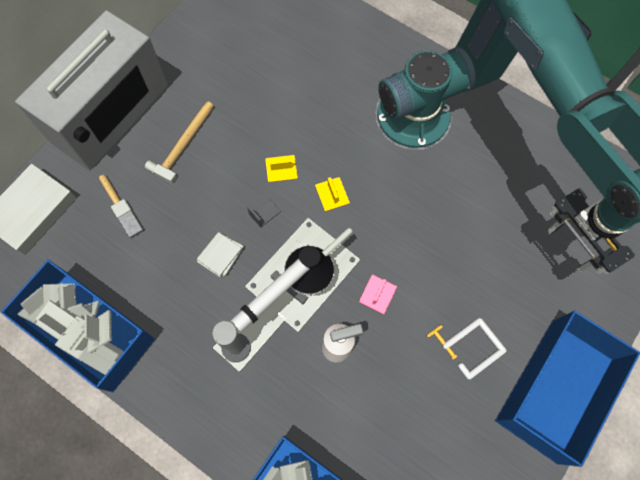

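Top view: the fixture's plate has corners near (285,193), (344,197), (337,279) and (277,275), the hood is at (300,227), its handle tip is at (294,287) and the post is at (317,128). The bottle at (245,192) is on the left, so the hood goes right, over the stack at (378,206).
Bracket candidates: pink (246,258), yellow (333,313), yellow (386,305), and the steel one on the plate by the hood at about (322,255). The steel one fits, because the coloured ones are look-alikes. I'll confirm it in one crop.

```bash
python3 - <<'E'
from h import *
t=cv2.imread('pics/top0.png');s=cv2.imread('pics/side0.png')
a=cv2.resize(t[180:300,265:355],None,fx=4.4,fy=4.9,interpolation=cv2.INTER_CUBIC)
a=cv2.resize(t[180:300,262:352],(400,533),interpolation=cv2.INTER_CUBIC)
b=cv2.resize(s[210:342,240:360],(400,440),interpolation=cv2.INTER_CUBIC)
o=np.zeros((533,800,3),np.uint8);o[:,:400]=a;o[:440,400:]=b
cv2.imwrite('pics/crop.png',o)
# plate mask
hsv=cv2.cvtColor(t,cv2.COLOR_BGR2HSV)
m=((hsv[...,2]>170)&(hsv[...,1]<40)).astype(np.uint8); m[:, :262]=0;m[:,355:]=0;m[:186]=0;m[300:]=0
pts=cv2.findNonZero(m); print('hull',cv2.convexHull(pts)[:,0].tolist()); print(cv2.minAreaRect(pts))
for u,v in[(285,193),(344,197),(337,279),(277,275)]: print(plane('top',u,v,.01))
print('post',plane('top',317,128,.235),'hood',plane('top',300,222,.224),'handle',plane('top',294,287,.13))
print('bottle',plane('top',249,205,0.0),'stack',plane('top',378,206,.032),'angle',plane('top',372,260,.0))
E
```

```text
hull [[343, 202], [339, 251], [337, 275], [336, 278], [335, 279], [332, 279], [290, 276], [276, 274], [276, 271], [277, 260], [282, 207], [283, 197], [284, 192], [300, 186], [329, 186], [342, 197], [343, 198]]
((309.9965515136719, 231.04139709472656), (61.12147903442383, 92.92790222167969), 4.763641834259033)
[0.69436779 0.08823478 0.01      ]
[ 0.68132027 -0.08906717  0.01      ]
[ 0.43513706 -0.06568836  0.01      ]
[0.44809168 0.11169091 0.01      ]
post [ 0.81978881 -0.0091557   0.235     ] hood [0.5738585  0.03610475 0.224     ] handle [0.40913877 0.05602625 0.13      ]
bottle [0.66017256 0.19731834 0.        ] stack [ 0.64941465 -0.18840681  0.032     ] angle [ 0.49163917 -0.17128447  0.        ]
```

View pics/crop.png

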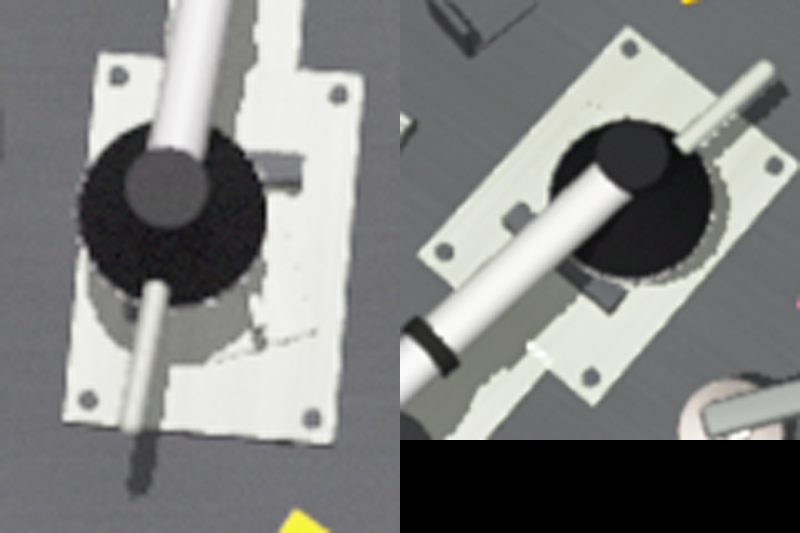

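The steel bracket is the T piece on the plate. It is mostly under the hood, with its faint near-right edge at crop (220–315, 330–360). Fixture origin is about (0.570, 0.011) with yaw about -0.09, and the hinge is at about (0.819, -0.011). I'll swing the hood to the right by straddling the handle.

Call:
{"fn": "arm_command", "kwargs": {"targets": [[0.5,-0.92,0.1,0.117],[0.5,-0.92,0.1,0.117],[0.5,-0.92,0.1,0.117],[0.5,-0.92,0.1,0.117],[0.5,-0.92,0.1,0.117],[0.5,-0.92,0.1,0.117],[0.5,-0.92,0.1,0.117],[0.5,-0.92,0.1,0.117]], "claw": 0.5}}

```text
time: 0.77
tool_pos: [0.374, 0.2159, 0.2366]
ee_rot: [3.142, -0.0, 2.98]
wrist_force: [0.8, 1.2, -0.7]
width: 0.0479
finger_force: 0.0
```

Call:
{"fn": "arm_command", "kwargs": {"targets": [[0.182,-0.334,0.02,0],[0.182,-0.334,0.02,0],[0.182,-0.334,0.02,0],[0.182,-0.334,0.02,0],[0.182,-0.334,0.02,0],[0.182,-0.334,0.02,0],[0.182,-0.334,0.02,0]]}}

```text
time: 1.35
tool_pos: [0.4649, 0.0499, 0.246]
ee_rot: [3.141, -0.002, 2.977]
wrist_force: [0.8, 0.1, 0.1]
width: 0.047
finger_force: 0.0
```

```bash
python3 - <<'E'
from h import *
o=robot.get_obs();print(o['tool_pos'],o['ee_rot'],o['joint_positions'])
s=cv2.imread('pics/side0.png')
# handle tip in two views triangulated
def tri(a,b):
    (o1,d1),(o2,d2)=ray('top',*a),ray('side',*b)
    A=np.stack([d1,-d2],1);k=np.linalg.lstsq(A,o2-o1,rcond=None)[0]
    return (o1+k[0]*d1+o2+k[1]*d2)/2, np.linalg.norm(o1+k[0]*d1-o2-k[1]*d2)
# handle tip: top crop (130,428)->, side crop (768,68)
print(tri((262+130*.225,180+425*.225),(240+368*.3,210+68*.3)))
print(tri((262+153*.225,180+285*.225),(240+285*.3,210+145*.3)))
E
```

```text
[0.46487608 0.04992201 0.24598973] [ 3.14124993e+00 -1.95404871e-03  2.97693360e+00] [-1.48530480e-02 -1.00600716e-01  1.47788543e+00  6.42745963e-04
  1.76618891e+00 -1.42086579e+00]
(array([0.43989105, 0.06426062, 0.12882807]), np.float64(0.001555919472486852))
(array([0.5256953 , 0.04958115, 0.13596272]), np.float64(0.001292126603999743))
```

Call:
{"fn": "arm_command", "kwargs": {"targets": [[0.02,0.014,-0.06,0],[0.02,0.014,-0.14,0],[0.02,0.014,-0.2,0],[0.02,0.014,-0.26,0],[0.02,0.014,-0.26,0]]}}

```text
time: 1.77
tool_pos: [0.4692, 0.0595, 0.1096]
ee_rot: [-3.14, -0.014, 2.982]
wrist_force: [-1.7, -0.3, -0.9]
width: 0.0469
finger_force: 0.0
```

```bash
python3 - <<'E'
import numpy as np
H=np.array([.819,-.0105]); 
for th in np.arange(-.1,.86,.12):   # handle at swing th to right from home, fixture yaw -.09
    a=np.pi-.09+th; p=H+.355*np.array([np.cos(a),np.sin(a)]); print(round(th,2),p.round(3),((p-[.475,.057])/.5).round(3))
E
```

```text
-0.1 [0.47  0.057] [-0.009 -0.001]
0.02 [0.465 0.014] [-0.02  -0.085]
0.14 [ 0.464 -0.028] [-0.021 -0.17 ]
0.26 [ 0.469 -0.071] [-0.012 -0.255]
0.38 [ 0.479 -0.112] [ 0.008 -0.338]
0.5 [ 0.493 -0.152] [ 0.037 -0.418]
0.62 [ 0.513 -0.19 ] [ 0.075 -0.494]
0.74 [ 0.536 -0.225] [ 0.123 -0.565]
```

Call:
{"fn": "arm_command", "kwargs": {"targets": [[-0.005,-0.04,0,0.015],[-0.01,-0.08,0,0.03],[-0.013,-0.12,0,0.05],[-0.012,-0.16,0,0.07],[-0.01,-0.2,0,0.09],[-0.005,-0.24,0,0.105],[0.003,-0.28,0,0.12],[0.013,-0.32,0,0.135]]}}

```text
time: 2.43
tool_pos: [0.4809, -0.1009, 0.1185]
ee_rot: [3.139, -0.0, -3.017]
wrist_force: [-2.2, 2.2, 0.5]
width: 0.047
finger_force: 1.3
```

Call:
{"fn": "arm_command", "kwargs": {"targets": [[0.01,-0.05,0,0.015],[0.024,-0.1,0,0.03],[0.042,-0.14,0,0.045],[0.064,-0.176,0,0.06],[0.087,-0.212,0,0.075],[0.11,-0.246,0,0.09],[0.14,-0.28,0,0.1],[0.16,-0.305,0,0.1]]}}

```text
time: 3.1
tool_pos: [0.5622, -0.2545, 0.1185]
ee_rot: [3.141, -0.0, -2.809]
wrist_force: [-2.4, 0.8, 0.3]
width: 0.0468
finger_force: 1.2
```

Call:
{"fn": "arm_command", "kwargs": {"targets": [[0,0.01,0.07,0],[0,0.01,0.14,0],[0,0.01,0.21,0],[0,0.01,0.28,0],[-0.1,0.01,0.36,0],[-0.18,0.0,0.36,0],[-0.26,0.0,0.36,0]]}}

```text
time: 3.68
tool_pos: [0.4476, -0.2537, 0.3009]
ee_rot: [-3.135, 0.005, -2.808]
wrist_force: [0.2, -1.0, 0.5]
width: 0.0471
finger_force: 0.0
```

```bash
python3 - <<'E'
from h import *
t=snap('top','top1.png');s=snap('side','side1.png')
a=cv2.resize(t[180:300,262:412],(750,600),interpolation=cv2.INTER_CUBIC)
cv2.imwrite('pics/crop1.png',a[:,:,::-1])
b=cv2.resize(s[200:345,200:390],(786,600),interpolation=cv2.INTER_CUBIC)
cv2.imwrite('pics/crop1s.png',b[:,:,::-1])
o=robot.get_obs();print(o['tool_pos'],o['ee_rot'],o['joint_positions'],o['time'])
E
```

```text
[ 0.44357848 -0.25307252  0.30022375] [-3.13715850e+00  2.11674332e-03 -2.81264858e+00] [-6.28956495e-01 -3.51522816e-03  1.27872927e+00 -8.55126586e-04
  1.86153381e+00 -2.52893932e+00] 3.7833
```

View pics/crop1.png

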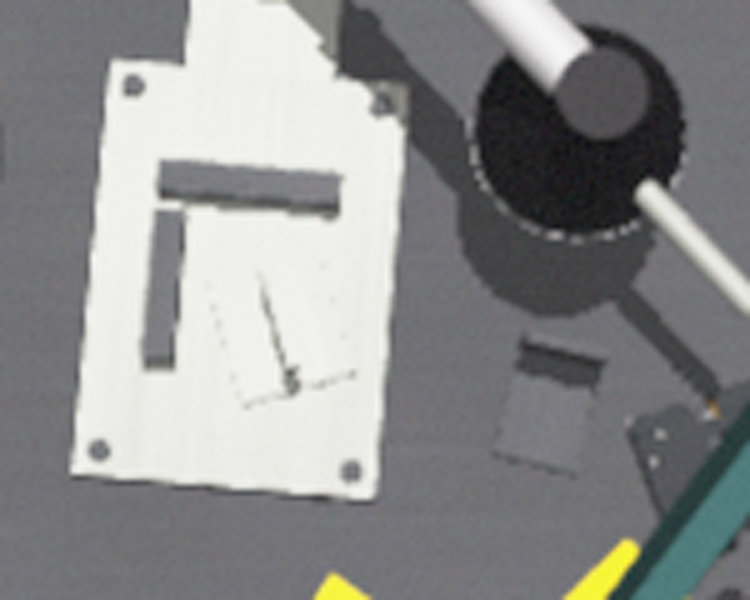

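View pics/crop1s.png

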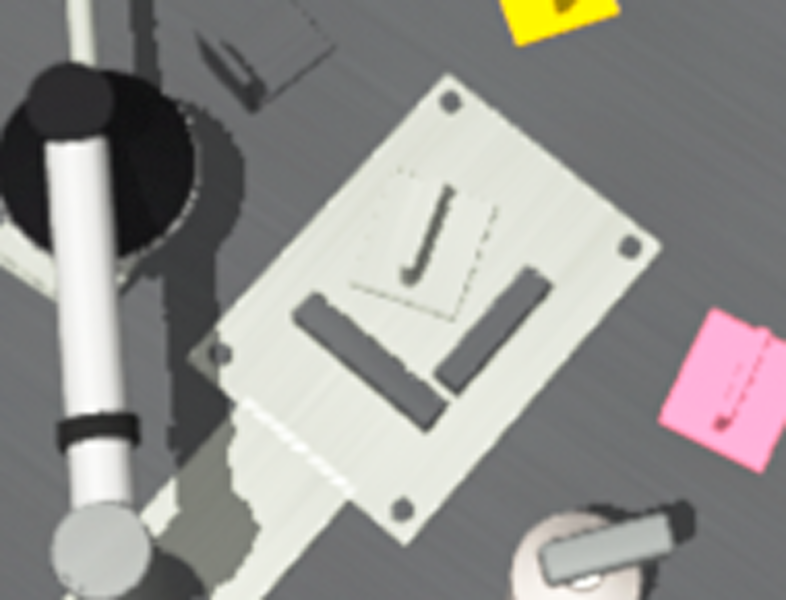

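Top crop: the hood is clear of the plate at (580,140). The stop faces are at (157–340, 190–210) and (184→175, 210→360). The bracket's foot corners are at about (246,407), (355,374), (210,283) and (328,262). The side crop shows the same foot at (497,207), (400,170), (453,320) and (350,285).

```bash
python3 - <<'E'
from h import *
T=lambda u,v,z: plane('top',262+u/5-.4,180+v/5-.4,z)[:2]
S=lambda u,v,z: plane('side',200+u/4.137-.4,200+v/4.138-.4,z)[:2]
print('foot NL NR FL FR'); 
for p in[(246,407),(355,374),(210,283),(328,262)]: print('T',T(*p,.016).round(4))
for p in[(497,207),(400,170),(453,320),(350,285)]: print('S',S(*p,.016).round(4))
print('web base-side line T',T(290,390,.016),T(262,275,.03)) 
print('web near/far top S', S(450,187,.05),S(408,275,.05))
print('far stop face T',T(157,190,.03),T(340,207,.03),'S',S(320,293,.03),S(446,402,.03))
print('left stop face T',T(184,210,.03),T(177,358,.03),'S',S(437,375,.03),S(530,268,.03))
print('plate T',[T(*p,.01).round(4) for p in[(112,60),(407,85),(376,500),(70,473)]],'S',[S(*p,.01).round(4) for p in[(406,545),(188,355),(448,73),(662,246)]])
print('post',plane('side',200+100/4.137,200+552/4.138,.235))
E
```

```text
foot NL NR FL FR
T [0.4885 0.0115]
T [ 0.5077 -0.0531]
T [0.5625 0.0326]
T [ 0.5747 -0.0376]
S [0.4925 0.0138]
S [ 0.5081 -0.0506]
S [0.5689 0.0338]
S [ 0.5878 -0.0318]
web base-side line T [ 0.49846211 -0.01457586] [0.5653565  0.00154967]
web near/far top S [ 0.50806666 -0.01187131] [ 5.69240097e-01 -2.29234290e-05]
far stop face T [0.6162957  0.06331733] [ 0.60558304 -0.04472253] S [ 0.60570548 -0.04118909] [0.61667635 0.06232522]
left stop face T [0.60427601 0.04739753] [0.51654719 0.05166791] S [0.6061018  0.04805261] [0.51701236 0.05563861]
plate T [array([0.6987, 0.0912]), array([ 0.6826, -0.0861]), array([ 0.4334, -0.0651]), array([0.4505, 0.1158])] S [array([0.6992, 0.0912]), array([ 0.6815, -0.0884]), array([ 0.4346, -0.0653]), array([0.4514, 0.1128])]
post [ 0.82289373 -0.00883703  0.235     ]
```

Call:
{"fn": "arm_command", "kwargs": {"targets": [[0.06,0.08,0,-0.01],[0.1,0.16,0,-0.02],[0.13,0.24,0,-0.03],[0.16,0.32,0,-0.032],[0.18,0.4,0,-0.032],[0.185,0.486,0,-0.032],[0.185,0.486,0,-0.032]]}}

```text
time: 4.37
tool_pos: [0.5401, -0.0046, 0.297]
ee_rot: [3.139, 0.002, -2.871]
wrist_force: [0.6, 0.1, -0.3]
width: 0.0469
finger_force: 0.0
```

```bash
python3 - <<'E'
from h import *
o=robot.get_obs();print(o['tool_pos'],o['ee_rot'],o['joint_positions'],o['time'])
F=np.array([.5715,.0128]);
h=plane('top',381.6,198.2,.224)[:2]; d=h-F; print('hood',h,'fix y',d@[.092,.996], 'x',d@[.996,-.092])
E
```

```text
[ 0.54009137 -0.00462206  0.29699133] [ 3.13908814e+00  2.29823085e-03 -2.87070135e+00] [-0.11562378  0.06446877  1.21527715  0.0033248   1.86066063 -1.95636209] 4.3667
hood [ 0.63520469 -0.17592557] fix y -0.18210983985122037 x 0.0808126270368119
```

Call:
{"fn": "arm_command", "kwargs": {"targets": [[-0.005,-0.008,-0.08,0],[-0.005,-0.008,-0.16,0],[-0.005,-0.008,-0.24,0],[-0.005,-0.008,-0.32,0],[-0.005,-0.008,-0.4,0],[-0.005,-0.008,-0.46,0],[-0.005,-0.008,-0.51,0],[-0.005,-0.008,-0.53,0]]}}

```text
time: 5.03
tool_pos: [0.5348, -0.0135, 0.0272]
ee_rot: [3.138, -0.006, -2.877]
wrist_force: [-0.4, 0.3, 0.0]
width: 0.0467
finger_force: 0.0
```

Call:
{"fn": "arm_command", "kwargs": {"targets": [[0,0,0,0],[0,0,0,0],[0,0,0,0]]}}

```text
time: 5.28
tool_pos: [0.5391, -0.0151, 0.0334]
ee_rot: [-3.14, 0.004, -2.878]
wrist_force: [-0.2, 0.7, 0.6]
width: 0.0471
finger_force: 0.0
```

Call:
{"fn": "arm_command", "kwargs": {"targets": [[0,0,0,0],[0,0,0,0],[0,0,0,0],[0,0,0,0],[0,0,0,0],[0,0,0,0]], "claw": 1}}

```text
time: 5.78
tool_pos: [0.537, -0.0144, 0.031]
ee_rot: [3.14, 0.001, -2.878]
wrist_force: [-0.3, 2.8, 1.8]
width: 0.0108
finger_force: 1.2
```

```bash
python3 - <<'E'
from h import *
P=[];Y=[]
for i in range(6):
    o=robot.get_obs();P.append(o['tool_pos']);Y.append(o['ee_rot'][2]);im=robot.snapshot('top')
print(np.mean(P,0),np.std(P,0),np.mean(Y),o['width'],o['finger_force'],o['wrist_force'])
E
```

```text
[ 0.53699997 -0.0145416   0.03099932] [2.69149228e-05 8.97274075e-05 2.09116045e-05] -2.87804934955955 0.007725599596360339 30.000467598438263 [-0.37073388  3.73009753  3.19840871]
```

Call:
{"fn": "arm_command", "kwargs": {"targets": [[0.01,0.008,0,-0.03],[0.02,0.016,0,-0.06],[0.03,0.024,0,-0.09],[0.04,0.032,0,-0.12],[0.048,0.04,0,-0.15],[0.052,0.044,0,-0.17],[0.052,0.044,0,-0.17],[0.052,0.044,0,-0.17]]}}

```text
time: 6.75
tool_pos: [0.5632, 0.0056, 0.031]
ee_rot: [-3.14, 0.001, 3.049]
wrist_force: [-1.1, -1.0, 4.7]
width: 0.0075
finger_force: 30.0
```

```bash
cat > st.py <<'E'
from h import *
o=robot.get_obs();F=np.array([.5715,.0128]);d=o['tool_pos'][:2]-F
print(o['time'],o['tool_pos'],'fix mm',1000*d@[.996,-.092],1000*d@[.092,.996],'webyaw',(o['ee_rot'][2]+np.pi),'F',o['wrist_force'],o['wrist_torque'],o['width'])
E
python3 - <<'E'
from h import *
for i in range(5): im=robot.snapshot('top')
exec(open('st.py').read())
E
```

```text
7.0 [0.56325564 0.00559435 0.03102526] fix mm -7.548466612843095 -7.935304095296999 webyaw 6.1904516988775065 F [-1.20009898 -3.55706949  4.73483997] [-0.51872048  0.2759075   0.01411483] 0.0074944746860131275
```

Call:
{"fn": "arm_command", "kwargs": {"targets": [[0,0.006,0,0],[0.001,0.012,0,0],[0.002,0.018,0,0],[0.002,0.024,0,0],[0.002,0.024,0,0],[0.002,0.024,0,0]]}}

```text
time: 7.5
tool_pos: [0.5643, 0.0149, 0.0313]
ee_rot: [-3.134, 0.001, 3.049]
wrist_force: [-0.8, -12.2, 5.9]
width: 0.0079
finger_force: 30.0
```

```bash
python3 st.py
```

```text
7.5 [0.56432958 0.01491572 0.0312708 ] fix mm -7.336380854703006 1.4475809444522139 webyaw 6.190580298637654 F [ -0.81380926 -12.19679829   5.863954  ] [-2.25210585  0.28992359 -0.03507395] 0.007883485250828218
```

Call:
{"fn": "arm_command", "kwargs": {"targets": [[0.005,0,0,0],[0.01,-0.001,0,0],[0.015,-0.001,0,0],[0.02,-0.002,0,0],[0.024,-0.002,0,0],[0.024,-0.002,0,0],[0.024,-0.002,0,0]]}}

```text
time: 8.08
tool_pos: [0.5699, 0.0143, 0.0312]
ee_rot: [-3.133, -0.013, 3.049]
wrist_force: [-17.2, -11.3, 17.1]
width: 0.0077
finger_force: 30.0
```

```bash
python3 st.py
```

```text
8.0833 [0.5699229  0.01434157 0.03121502] fix mm -1.7126130766749788 1.390312044427478 webyaw 6.19045585443499 F [-17.21949268 -11.34600307  17.12303225] [-1.93308567  3.06539925  0.00679006] 0.007725371661897987
```

Call:
{"fn": "arm_command", "kwargs": {"targets": [[0,0,0,0],[0,0,0,0],[-0.01,0,0,0],[-0.01,-0.004,0,0]], "claw": 0.5}}

```text
time: 8.42
tool_pos: [0.5697, 0.0172, 0.0295]
ee_rot: [3.14, -0.002, 3.05]
wrist_force: [-0.8, -0.1, 0.4]
width: 0.0309
finger_force: 0.0
```

Call:
{"fn": "arm_command", "kwargs": {"targets": [[0,0,0.05,0],[0,0,0.13,0],[0,0,0.21,0],[0,0,0.29,0],[-0.06,0,0.37,0],[-0.14,0,0.45,0],[-0.22,0,0.5,0],[-0.3,0,0.5,0]]}}

```text
time: 9.08
tool_pos: [0.4439, 0.0164, 0.278]
ee_rot: [3.14, 0.006, 3.05]
wrist_force: [-0.3, -1.2, 1.1]
width: 0.0472
finger_force: 0.0
```

Call:
{"fn": "arm_command", "kwargs": {"targets": [[-0.08,-0.08,0,0.04],[-0.08,-0.16,0,0.08],[-0.08,-0.24,0,0.12],[-0.08,-0.32,0,0.16],[-0.08,-0.4,0,0.2]]}}

```text
time: 9.5
tool_pos: [0.4031, -0.1797, 0.2748]
ee_rot: [-3.141, 0.002, -2.809]
wrist_force: [1.5, 0.7, 0.3]
width: 0.0469
finger_force: 0.0
```

```bash
python3 st.py; python3 - <<'E'
from h import *
t=snap('top','top2.png');s=snap('side','side2.png')
a=cv2.resize(t[200:290,270:345],(400,480),interpolation=cv2.INTER_CUBIC)
b=cv2.resize(s[220:325,265:352],(398,480),interpolation=cv2.INTER_CUBIC)
cv2.imwrite('pics/crop2.png',np.hstack([a,b])[:,:,::-1])
E
```

```text
9.5 [ 0.40305029 -0.17973076  0.27477059] fix mm -150.06308595188602 -207.25801104091028 webyaw 0.33222486385801187 F [1.53888091 0.69306226 0.34148273] [ 0.08187512 -0.01601626 -0.06496   ] 0.04685951594950589
```

View pics/crop2.png

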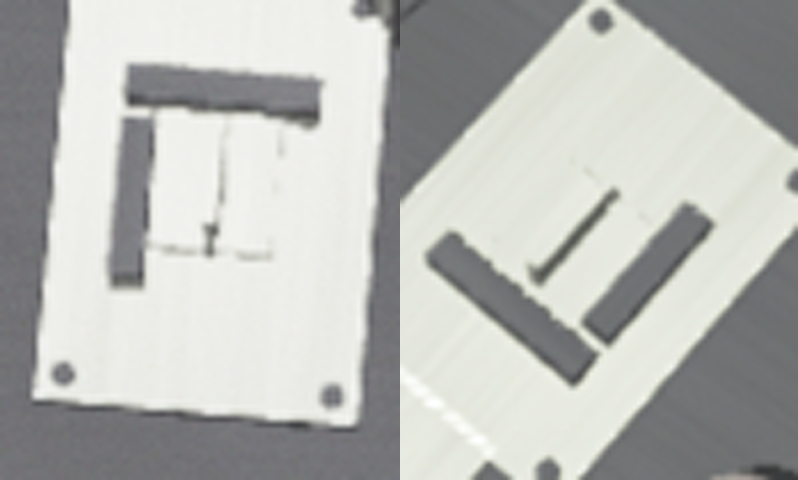

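Top crop: the foot's left edge (155,110→148,245) lies against the left stop and its far edge against the far stop. The near edge runs (148,245)–(270,257), with no visible gap. I'll check the numbers against the stop faces.

```bash
python3 - <<'E'
from h import *
ex=np.array([.996,-.092]);ey=np.array([.092,.996]);F=np.array([.5715,.0128])
f=lambda p:(1000*np.array([(p[:2]-F)@ex,(p[:2]-F)@ey])).round(1)
T=lambda u,v,z:f(plane('top',270+u/5.333-.4,200+v/5.333-.4,z))
S=lambda u,v,z:f(plane('side',265+u/4.571-.4,220+v/4.571-.4,z))
print('near edge foot T',T(150,247,.016),T(210,252,.016),T(270,257,.016),'S',S(175,160,.016),S(250,218,.016))
print('far stop top edge T',T(127,104,.03),T(318,120,.03),'left face T',T(154,120,.03),T(145,285,.03))
print('web T',T(210,228,.058),T(228,118,.016),'S',S(217,190,.058),S(135,272,.058))
im=robot.snapshot('top');h=plane('top',381.6,198.2,.224);print(f(h)); print(robot.get_obs()['joint_positions'])
E
```

```text
near edge foot T [-41.2  33.6] [-41.1   0.1] [-41.  -33.3] S [-39.7 -30.8] [-41.4  24. ]
far stop top edge T [35.6 52.8] [ 35.9 -53.3] left face T [28.  37.1] [-63.8  33.8]
web T [-32.3   0.2] [34.8 -3.3] S [-31.9   6.7] [32.9  3.1]
[  80.8 -182.1]
[-5.50594709e-01 -1.57392025e-01  1.47426173e+00  9.81217675e-04
  1.82677509e+00 -2.44236467e+00]
```

Call:
{"fn": "arm_command", "kwargs": {"targets": [[0.08,-0.035,0,0],[0.16,-0.07,0,0],[0.24,-0.105,0,0],[0.306,-0.134,0,0],[0.306,-0.134,0,0],[0.306,-0.134,0,0]], "claw": 0.4}}

```text
time: 10.15
tool_pos: [0.558, -0.2442, 0.2701]
ee_rot: [3.135, -0.004, -2.813]
wrist_force: [-0.5, -0.3, 0.3]
width: 0.0561
finger_force: 0.0
```

```bash
python3 st.py
```

```text
10.15 [ 0.55804041 -0.24423324  0.27010481] fix mm 10.24131065184153 -257.2433869305996 webyaw 0.3284846473999834 F [-0.46049798 -0.33465142  0.28975924] [ 0.09580917  0.01416224 -0.02037923] 0.056144649844836414
```

Descend straddling the bar.

Call:
{"fn": "arm_command", "kwargs": {"targets": [[-0.004,-0.005,-0.06,0],[-0.004,-0.005,-0.12,0],[-0.004,-0.005,-0.18,0],[-0.004,-0.005,-0.24,0],[-0.004,-0.005,-0.3,0],[-0.004,-0.005,-0.305,0]]}}

```text
time: 10.65
tool_pos: [0.5504, -0.2445, 0.1168]
ee_rot: [3.133, -0.006, -2.814]
wrist_force: [-0.2, 0.7, -0.6]
width: 0.0563
finger_force: 0.0
```

```bash
python3 - <<'E'
import numpy as np
F=np.array([.5715,.0128]);ex=np.array([.996,-.092]);ey=np.array([.092,.996])
P=[]
for th in [.82,.7,.6,.5,.4,.3,.2,.1,0,-.05]:
    P.append(F+ex*(.25-.355*np.cos(th))-ey*.355*np.sin(th)); print(th,P[-1].round(4),((P[-1]-P[0])/.5).round(3))
E
```

```text
0.82 [ 0.5554 -0.2464] [0. 0.]
0.7 [ 0.529 -0.213] [-0.053  0.067]
0.6 [ 0.5102 -0.1829] [-0.09   0.127]
0.5 [ 0.4945 -0.1511] [-0.122  0.191]
0.4 [ 0.4821 -0.1178] [-0.147  0.257]
0.3 [ 0.4731 -0.0835] [-0.165  0.326]
0.2 [ 0.4675 -0.0484] [-0.176  0.396]
0.1 [ 0.4654 -0.013 ] [-0.18   0.467]
0 [0.4669 0.0225] [-0.177  0.538]
-0.05 [0.469  0.0401] [-0.173  0.573]
```

Call:
{"fn": "arm_command", "kwargs": {"targets": [[-0.026,0.033,0,-0.015],[-0.053,0.067,0,-0.03],[-0.09,0.127,0,-0.055],[-0.107,0.16,0,-0.07],[-0.122,0.191,0,-0.085],[-0.147,0.257,0,-0.11],[-0.157,0.29,0,-0.12],[-0.165,0.326,0,-0.135]]}}

```text
time: 11.32
tool_pos: [0.4712, -0.0845, 0.1254]
ee_rot: [-3.138, 0.004, -3.099]
wrist_force: [-1.0, -2.1, -0.1]
width: 0.0566
finger_force: 1.2
```

Call:
{"fn": "arm_command", "kwargs": {"targets": [[-0.006,0.035,0,-0.015],[-0.011,0.07,0,-0.03],[-0.013,0.105,0,-0.04],[-0.015,0.14,0,-0.05],[-0.014,0.17,0,-0.06],[-0.013,0.2,0,-0.065],[-0.012,0.215,0,-0.065],[-0.012,0.215,0,-0.065]]}}

```text
time: 11.98
tool_pos: [0.4661, 0.0239, 0.1245]
ee_rot: [3.141, 0.004, 3.052]
wrist_force: [0.1, 0.3, 0.5]
width: 0.0564
finger_force: 0.0
```

```bash
python3 st.py
```

```text
11.9833 [0.46610055 0.02389044 0.12448795] fix mm -105.99817623457912 1.3493291469040976 webyaw 6.193586655427861 F [0.1235495 0.2916684 0.5264819] [-1.49592421e-02  1.82640981e-02 -4.14767560e-05] 0.05635374171384995
```

Centre the bar by closing the gripper, then release and lift away.

Call:
{"fn": "arm_command", "kwargs": {"targets": [[0,0,0,0],[0,0,0,0],[0,0,0,0],[0,0,0,0],[0,0,0,0],[0,0,0,0],[0,0,0,0]], "claw": 0.85}}

```text
time: 12.57
tool_pos: [0.4659, 0.0218, 0.122]
ee_rot: [3.141, -0.0, 3.048]
wrist_force: [-1.5, -2.0, 1.0]
width: 0.0155
finger_force: 23.2
```

```bash
python3 st.py
```

```text
12.5667 [0.46589247 0.02184097 0.12204655] fix mm -106.01687325770753 -0.7110897531798032 webyaw 6.189998164410272 F [-1.46771979 -1.98697088  1.00927414] [-0.28873004  0.02417078 -0.04236856] 0.015510985913334704
```

Call:
{"fn": "arm_command", "kwargs": {"targets": [[0,0,0,0],[0,0,0,0],[0,0,0,0],[0,0,0,0],[0,0,0,0]], "claw": 0.4}}

```text
time: 12.98
tool_pos: [0.4658, 0.0224, 0.1219]
ee_rot: [3.141, -0.0, 3.049]
wrist_force: [-0.8, -0.5, 0.0]
width: 0.045
finger_force: 0.0
```

Call:
{"fn": "arm_command", "kwargs": {"targets": [[0,0,0.06,0],[0,0,0.13,0],[0,0,0.2,0],[0,0,0.27,0],[-0.08,0,0.3,0],[-0.16,0.0,0.3,0],[-0.24,0.0,0.3,0],[-0.3,0.0,0.3,0]]}}

```text
time: 13.65
tool_pos: [0.3138, 0.0224, 0.2727]
ee_rot: [3.141, 0.001, 3.049]
wrist_force: [-0.3, 0.2, 0.3]
width: 0.0566
finger_force: 0.0
```

```bash
python3 st.py; python3 - <<'E'
from h import *
t=snap('top','top3.png');s=snap('side','side3.png')
a=cv2.resize(t[170:300,262:362],(400,520),interpolation=cv2.INTER_CUBIC)
b=cv2.resize(s[210:340,240:340],(400,520),interpolation=cv2.INTER_CUBIC)
cv2.imwrite('pics/crop3.png',np.hstack([a,b])[:,:,::-1])
E
```

```text
13.65 [0.3137907  0.02237916 0.27269699] fix mm -257.5597476557387 -14.168413694995287 webyaw 6.190984657351391 F [-0.34212677  0.17651865  0.29015986] [ 0.07222651 -0.01517954  0.0186645 ] 0.056563075205928355
```

View pics/crop3.png

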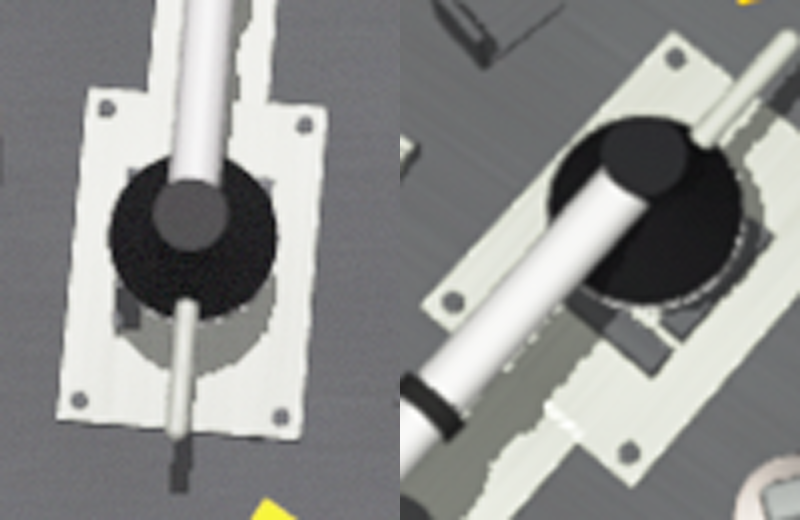

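The hood's top is at crop (190,215) and its handle is in line with the fixture's axis. The gripper held the bar within 1 mm of that axis. The bracket is under the hood and was not touched again, so I'm handing in.

```bash
python3 -c "
from h import *
print(plane('top',309.1,223.4,.224)); print(robot.close_job())"
```

```text
[0.57008467 0.01263492 0.224     ]
the job is handed in; nothing more can be done
None
```

The job is handed in, though no verdict was shown: the bracket is seated against both stops (about 1 mm from flush by the camera), the hood is back within about 2 mm of centre over it, and I did not touch anything else on the bench.

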